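# Fetch the spare battery from behind the jar and bottle

### The job

The spare battery pack stands at the back of the little wooden shelf, boxed in by a jar and a bottle. Stand the jar and the bottle upright on the rubber mat, push the pack down into the charging cradle until it clicks fully home, and only then put the jar and the bottle back, upright, each where it stood on the shelf. Do not shift the tin, the tape or the carton.

Things in the scene. Friction and masses are not known exactly. Their poses are not given: they have to be found in the camera images.
- jar_mid (a point): Loose amber glass jar, dark lid, upright, round, 60 mm diameter, 70 mm tall, 0.25 to 0.5 kg. It and the bottle stand side by side about 90 mm apart (centres) in the front row of the shelf, towards the robot; which is on which side changes. Point: on its axis, half-way up (35 mm above its base); z up its axis.
- bottle_mid (a point): Loose plain white plastic bottle with a wide grey cap, upright, straight-sided and round, 48 mm diameter, 78 mm tall, 0.15 to 0.3 kg, in the front row of the shelf beside the jar. Point: on its axis, half-way up (39 mm above its base); z up its axis.
- pack_mid (a point): Loose black battery pack, upright block 34 mm (x) by 90 mm (y) by 84 mm tall, 0.25 to 0.5 kg, grey band near the top; in the back row of the shelf, 8 to 20 mm behind jar and bottle: too boxed in to grip across its 34 mm until they are gone. Each narrow end has a level groove 4.5 to 15.5 mm above its base. Turned half round it is the same. Point: its middle, 42 mm above its base; z up.
- cradle: Fixed grey charger, 76 (x) by 136 (y) by 30 mm high, a low step on its +x side. Slot in its top 40 by 96 mm, 7 mm bevel round the mouth, floor 22 mm below the mouth (8 mm above the table). Takes the pack upright, y along y; grip the pack's upper half. Sprung balls in its ends stop it 8 to 15 mm short of the floor until pushed with about 15 N; home, its middle is 50 mm above this origin: centre of the underside.
- mat: Fixed black rubber mat, 220 mm (x) by 140 mm (y), 4 mm thick, the side area for the jar and the bottle. The mat and the cradle lie to the two sides of the shelf, which on which side changes. Origin: centre of its underside, on the table; z up.
- shelf: Fixed slatted wooden shelf, 190 mm (x) by 300 mm (y), its board's top 30 mm above the table; open to the robot (-x), a rim along both sides (to 50 mm above the table) and along the back (to 50 mm). Jar, bottle, pack, tin and tape stand on it. Origin: under the centre of the board, on the table; x points to the back, z up.
- tin: Bystander, loose: plain steel tin, 56 mm diameter, 60 mm tall, on the shelf beside the pack; leave it. Origin: centre of its underside.
- tape: Bystander, loose: brown roll of tape lying flat, 68 mm diameter, 24 mm high, on the shelf at the pack's other side (these two change sides); leave it. Origin: centre of its underside.
- carton: Bystander, loose: small closed cardboard carton 50 by 70 by 45 mm high on the table beside the shelf, to its left as the robot sees it; leave it. Origin: centre of its underside.
There are look-alikes about, which are no part of the job. What is shaped like the part that bears pack_mid but blue is not meant.

How it is judged:
By the outcome, as a careful person would: the job done as asked, in the order asked, and still so for the second after the job is handed in, with the robot touching nothing.
It also fails if it takes over 115 s, if anything falls off the work surface, if the arm or the gripper's body presses on something with over 40 N, if the wrist force passes 120 N, or if a joint passes its speed limit or range.

### The arm

A 6-joint arm with a two-finger parallel gripper is mounted at the origin on the work surface. World frame = base frame: x ahead of the robot, y to its left, z up, the work surface at z = 0. Lengths are in m, angles in rad, forces in N, time in s.
With the tool pointing down it reaches from about 0.35 to 0.975 m from the base axis. Payload 4.9 kg.
Tool frame: the origin (TCP) lies midway between the tips of the shut fingers; the grasp point (between the pads) lies ctrl.grip_depth behind it (ctrl.grip_depth is the distance from the TCP to the grasp point, in m); y points along the fingers, z is the direction in which the jaws open and shut, and the axes are right-handed (so a half turn about y gives the same grasp; the last joint's range is limited). The gripper opens to 85 mm and grips with 20 to 120 N. Pads are 22 mm wide; open, the fingers measure 114 mm over their backs; the gripper's body (76 mm by 85 mm) begins 54 mm behind the grasp point. The pads swing forward as they close: fully open they stand 13 mm farther back than shut.
Start: joints at [-1.277, 0.053, 1.613, -0, 1.476, -0.119], TCP at [0.251, -0.572, 0.231] pointing down, gripper open.
Joint ranges: [-3.01, 3.01], [-1.01, 2.22], [0.06, 2.58], [-1.02, 4.17], [0.09, 2.62], [-3.14, 3.14]. Speed limits (rad/s): [2.57, 2.57, 3.14, 3.14, 3.14, 3.14].

### API

Orientations are given as a rotation vector (axis times angle).
In Python, from station import ctrl gives the robot as it stands.
- The arm moves only by the tool jog_arm, never from a script. Its argument "moves" is a list of rows, each a list of 6 numbers: the shift along the tool's x, y, z in mm, then the turn, a rotation vector about the tool's x, y, z in rad. In form: [[x, y, z, wx, wy, wz], ...]. A call has 1 to 12 rows; each row shifts and turns the commanded pose from where the row before left it, along the tool's axes as they then stand; what a row does not reach is not made up. A row lasts 1/10 s, in which the tool goes at most 50 mm and 8.59 degrees, less where a joint would pass 70% of its speed; a pose out of reach is approached as far as the arm can. A call is refused whole if a number of a shift passes 50 or a number of a turn 0.15, either way. A call with a gripper value outside its range is refused whole. "grip" is the finger opening in mm, from 0 to 85.4, set as the call begins (left out, the last holds). The fingers move at their own pace and stop on an object; "grip_force" is the grip in N (left out, the last holds). Time passes only in rows, so rows that do not move let the fingers close. It gives the time, the measured TCP pose, the force and the opening at its end, in the units of the state.
- ctrl.get_obs(): the state, without advancing time (a new reading comes with each control period).
- ctrl.get_image(name): name is "scene" or "side" or "wrist"; returns the picture (480x640x3 uint8, red, green, blue); there is no depth.
- ctrl.camera_params(name): a dict with "fx", "fy", "cx", "cy" (pixels), "pose" (4x4, takes a point from camera to world coordinates); the wrist camera has in their place "T_tool_cam" (4x4, takes a point from camera to tool coordinates, whose origin is the TCP and whose axes are the tool frame's). Camera axes: x right, y up, looking along -z (the intrinsics and any distortion apply to the point x, -y, -z); pixel columns grow to the right and rows downward; lengths in m; the calibration is good to about 2 mm. A picture is of the moment at which its call begins: read the wrist's pose just before it. camera_params takes no time and is no camera call.
- ctrl.finish_job(): hands the job in, once; it reports no verdict.
The state is a dict: "t": time; "q": joint angles; "dq": joint speeds; "effort": joint torques, N m; "tool_pos": TCP position; "tool_rot": TCP orientation; "contact_force": force on the tool from outside, world axes, zero at the start; "wrist_torque": the same for the moment, N m; "opening": finger opening in m.
Only numpy, scipy, OpenCV 4.12 (cv2) and the standard library are available. Lean on these libraries where they do the work, as an engineer would, in place of code of your own. Each camera call takes 0.05 s, during which the arm holds its last target. There are 200 camera calls.

## Working session

There is one attempt and no reset: what is moved stays moved. The work goes in short steps, Python scripts to look and compute and a tool call to move; the robot and the scene stay as the last step left them, time stands still between calls to the robot, and variables do not carry over. Pictures are saved under pics/ and viewed, about 12 in all and at most 16, crops included, and the job is handed in when it is done.

Besides the shell and the picture viewer there is one more tool, called by a JSON object that holds its "name" and its "arguments", one argument or row to a line. jog_arm: Moves the arm, as the interface text tells. Its arguments: {"type":"object","properties":{"moves":{"type":"array","items":{"type":"array","items":{"type":"number"}}},"grip":{"type":"number"},"grip_force":{"type":"number"}},"required":["moves"]}

```bash
ls; mkdir -p pics; python3 - <<'E'
from station import ctrl
import cv2,numpy as np
np.set_printoptions(precision=4,suppress=True)
o=ctrl.get_obs()
print({k:o[k] for k in('t','tool_pos','tool_rot','contact_force','opening')},ctrl.grip_depth)
for n in('scene','side'):
    cv2.imwrite(f'pics/{n}0.png',ctrl.get_image(n)[:,:,::-1]);print(n,ctrl.camera_params(n))
print(ctrl.camera_params('wrist'))
E
```

```text
pics
{'t': 0.0, 'tool_pos': array([ 0.2505, -0.5719,  0.23  ]), 'tool_rot': array([-0.4177,  1.9963, -1.992 ]), 'contact_force': array([-0.2547,  0.1396, -0.145 ]), 'opening': 0.08524505284530043} 0.0187
scene {'fx': 453.7149405666635, 'fy': 453.7149405666635, 'cx': 313.0940405308651, 'cy': 250.82014082138318, 'pose': array([[ 0.0359, -0.7074,  0.7059,  1.2345],
       [ 0.9993,  0.0302, -0.0205, -0.0072],
       [-0.0068,  0.7062,  0.708 ,  0.7071],
       [ 0.    ,  0.    ,  0.    ,  1.    ]])}
side {'fx': 472.1390934972181, 'fy': 472.1390934972181, 'cx': 316.9789499613501, 'cy': 238.5991896817882, 'pose': array([[-0.9972,  0.0287, -0.0697,  0.5406],
       [-0.0729, -0.6033,  0.7942,  0.703 ],
       [-0.0193,  0.797 ,  0.6036,  0.6198],
       [ 0.    ,  0.    ,  0.    ,  1.    ]])}
{'fx': 361.3847406629684, 'fy': 361.3847406629684, 'cx': 322.59105493080216, 'cy': 236.37534335665075, 'T_tool_cam': array([[ 0.0004, -0.9623, -0.2721, -0.0703],
       [-0.0003,  0.2721, -0.9623, -0.1427],
       [ 1.    ,  0.0005, -0.0001, -0.    ],
       [ 0.    ,  0.    ,  0.    ,  1.    ]])}
```

View pics/scene0.png

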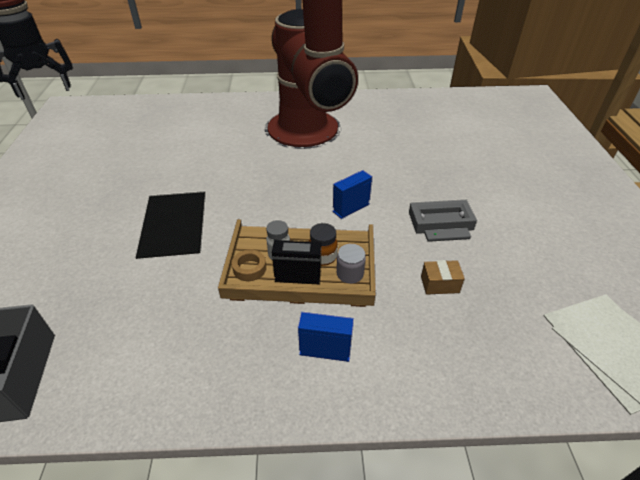

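View pics/side0.png

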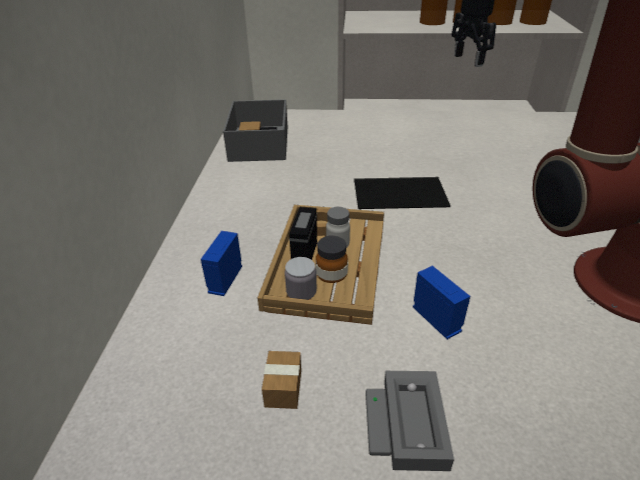

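The scene view shows the following:
- The black pack with a grey band is at (297,262) on the shelf. It is the target.
- The two look-alikes at (352,195) and (326,337) are blue and stand off the shelf, so I'll leave them.
- Bottle is at (277,235), jar (323,240), tape (249,265), tin (351,262).
- Mat is at (172,224), cradle (442,217), carton (442,277).

Next is measuring.

```bash
cat > h.py <<'E'
from station import ctrl
import cv2,numpy as np
from scipy.spatial.transform import Rotation as R
np.set_printoptions(precision=4,suppress=True)
def campose(n,obs=None):
    p=ctrl.camera_params(n)
    if n!='wrist': return p,np.array(p['pose'])
    o=obs or ctrl.get_obs(); T=np.eye(4);T[:3,:3]=R.from_rotvec(o['tool_rot']).as_matrix();T[:3,3]=o['tool_pos']
    return p,T@np.array(p['T_tool_cam'])
def ray(n,u,v,z,obs=None):
    p,T=campose(n,obs)
    d=T[:3,:3]@np.array([(u-p['cx'])/p['fx'],-(v-p['cy'])/p['fy'],-1.])
    return T[:3,3]+d*(z-T[2,3])/d[2]
def proj(n,X,obs=None):
    p,T=campose(n,obs); c=T[:3,:3].T@(np.array(X)-T[:3,3])
    return np.array([p['cx']+p['fx']*c[0]/-c[2], p['cy']-p['fy']*c[1]/-c[2]])
def shot(name,n):
    o=ctrl.get_obs(); im=ctrl.get_image(n)[:,:,::-1].copy(); cv2.imwrite(f'pics/{name}.png',im); return im,o
E
python3 - <<'E'
from h import *
for lab,n,u,v,z in [('bottle','scene',277,228,.108),('bottle','side',339,215,.108),('jar','scene',323,233,.10),('jar','side',332,246,.10),
 ('pack','scene',298,248,.114),('pack','side',304,221,.114),('tin','scene',351,254,.09),('tin','side',300,268,.09),('tape','scene',249,259,.054)]:
    print(lab,n,ray(n,u,v,z)[:2])
for n,z in(('scene',.004),('side',.004)):
    im=cv2.imread(f'pics/{n}0.png'); m=(im.max(2)<30).astype(np.uint8)
    c=[k for k in cv2.findContours(m,0,2)[0] if cv2.contourArea(k)>1000]
    for k in c:
        r=cv2.approxPolyDP(k,6,True)[:,0]
        print(n,cv2.contourArea(k),[ (tuple(map(int,q)),ray(n,*map(float,q),z)[:2].round(3).tolist()) for q in r][:6])
for q in((411,206),(472,202),(476,216),(415,221)): print('cr',ray('scene',*q,.03)[:2])
for q in((387,372),(437,372),(450,459),(392,462)): print('crs',ray('side',*q,.03)[:2])
for n in('scene','side'):
    im=cv2.imread(f'pics/{n}0.png')
    c=im[190:315,210:490] if n=='scene' else im[190:480,230:470]
    c=cv2.resize(c,None,fx=2.8 if n=='scene' else 2,fy=2.8 if n=='scene' else 2,interpolation=cv2.INTER_CUBIC);cv2.imwrite(f'pics/{n}0c.png',c)
E
```

```text
bottle scene [ 0.5709 -0.0585]
bottle side [ 0.5629 -0.0472]
jar scene [0.5806 0.0316]
jar side [0.5722 0.0397]
pack scene [ 0.6346 -0.0178]
pack side [ 0.6272 -0.0156]
tin scene [0.6309 0.0825]
tin side [0.6248 0.0909]
tape scene [ 0.601  -0.1172]
scene 3365.0 [((203, 193), [0.316, -0.256]), ((150, 197), [0.327, -0.386]), ((136, 257), [0.536, -0.371]), ((198, 252), [0.526, -0.239])]
scene 1183.5 [((340, 65), [-0.432, 0.147]), ((314, 80), [-0.311, 0.047]), ((321, 104), [-0.135, 0.063]), ((336, 104), [-0.133, 0.111]), ((350, 90), [-0.229, 0.165]), ((351, 75), [-0.345, 0.18])]
scene 2182.0 [((31, 16), [-1.04, -1.224]), ((0, 24), [-0.942, -1.32]), ((4, 55), [-0.593, -1.149]), ((13, 62), [-0.523, -1.085]), ((8, 77), [-0.391, -1.047]), ((0, 68), [-0.471, -1.11])]
side 1003.5 [((300, 208), [0.661, -0.225]), ((289, 236), [0.673, -0.114]), ((308, 242), [0.63, -0.094]), ((290, 241), [0.669, -0.096]), ((291, 257), [0.661, -0.042]), ((311, 258), [0.619, -0.041])]
side 2424.0 [((449, 205), [0.31, -0.253]), ((437, 178), [0.322, -0.38]), ((355, 180), [0.532, -0.361]), ((359, 208), [0.521, -0.231])]
side 2233.0 [((552, 161), [0.002, -0.484]), ((539, 173), [0.056, -0.416]), ((536, 198), [0.099, -0.293]), ((544, 217), [0.104, -0.212]), ((562, 226), [0.076, -0.179]), ((577, 215), [0.028, -0.224])]
side 1560.0 [((463, 0), [-0.127, -2.636]), ((452, 33), [0.064, -1.829]), ((456, 56), [0.105, -1.442]), ((468, 35), [-0.008, -1.791]), ((481, 51), [-0.016, -1.518]), ((479, 64), [0.03, -1.331])]
cr [0.4216 0.2458]
cr [0.4133 0.3916]
cr [0.4635 0.3865]
cr [0.4745 0.2449]
crs [0.4794 0.253 ]
crs [0.4049 0.2487]
crs [0.4056 0.3826]
crs [0.4793 0.3911]
```

View pics/scene0c.png

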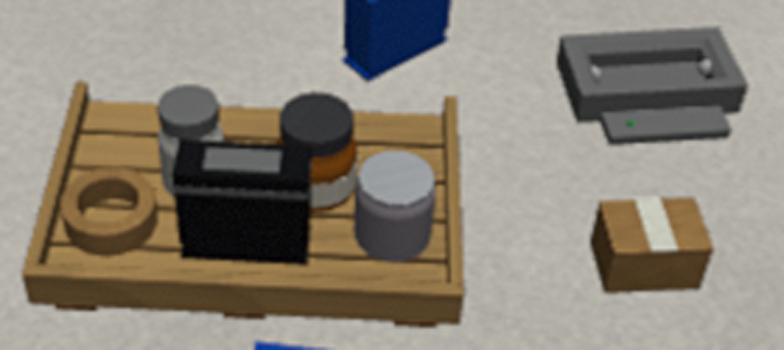

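```bash
cat >> h.py <<'E'
def go(x,y,z,az=None):
    """print turn about tool y (first), then the shift in tool axes (mm), to TCP x,y,z with jaw axis at azimuth az (rad) mod pi"""
    o=ctrl.get_obs(); M=R.from_rotvec(o['tool_rot']).as_matrix(); p=o['tool_pos']
    cur=np.arctan2(M[1,2],M[0,2])
    turn=0 if az is None else (az-cur+np.pi/2)%np.pi-np.pi/2
    tilt=M.T@np.array([0,0,-1.]); 
    M2=R.from_rotvec([0,0,turn]).as_matrix()@M
    s=M2.T@(np.array([x,y,z])-p)*1000
    print('t %.2f pos'%o['t'],p,'jaw az %.4f'%cur,'down in tool',tilt,'turn wy %.4f'%(-turn),'| shift mm',s.round(1),'F',o['contact_force'].round(1),'open %.4f'%o['opening'],'q6 %.2f'%o['q'][5])
E
python3 -c "
from h import *
print(R.from_rotvec(ctrl.get_obs()['tool_rot']).as_matrix())
go(.50,-.01,.30,np.pi/2)"
```

```text
[[-0.916  -0.0006  0.4012]
 [-0.4012  0.0018 -0.916 ]
 [-0.0002 -1.     -0.0019]]
t 0.10 pos [ 0.2506 -0.5719  0.2302] jaw az -1.1580 down in tool [0.0002 1.     0.0019] turn wy 0.4128 | shift mm [-249.5  -68.7 -562.1] F [ 0.8 -0.3  0.2] open 0.0856 q6 -0.12
```

{"name": "jog_arm", "arguments": {
  "moves": [
    [0,-23,0,0,0.1376,0],
    [0,-23,0,0,0.1376,0],
    [0,-23,0,0,0.1376,0],
    [-30,0,-46,0,0,0],
    [-30,0,-46,0,0,0],
    [-30,0,-46,0,0,0],
    [-30,0,-46,0,0,0],
    [-30,0,-46,0,0,0],
    [-30,0,-46,0,0,0],
    [-30,0,-46,0,0,0],
    [-30,0,-46,0,0,0],
    [-30,0,-46,0,0,0]
  ]
}}

```text
t: 1.3
tool_pos: [0.4971, -0.1935, 0.2999]
tool_rot: [0.0, -2.221, 2.221]
contact_force: [0.4, -0.3, -0.0]
opening: 0.0851
```

{"name": "jog_arm", "arguments": {
  "moves": [
    [-30,0,-40,0,0,0],
    [-30,0,-40,0,0,0],
    [-30,0,-36,0,0,0],
    [-10,0,-32,0,0,0],
    [0,0,0,0,0,0],
    [0,0,0,0,0,0],
    [0,0,0,0,0,0]
  ]
}}

```text
t: 2.0
tool_pos: [0.5961, -0.0484, 0.3]
tool_rot: [-0.0, -2.22, 2.221]
contact_force: [0.5, -0.1, -0.9]
opening: 0.0853
```

```bash
python3 -c "
from h import *
go(.62,-.01,.30,np.pi/2)
shot('w1','wrist')"
```

```text
t 2.00 pos [ 0.5961 -0.0484  0.3   ] jaw az -1.5718 down in tool [-0.0006  1.     -0.0003] turn wy -0.0010 | shift mm [-23.9  -0.  -38.4] F [ 0.5 -0.1 -0.9] open 0.0853 q6 1.37
```

View pics/w1.png

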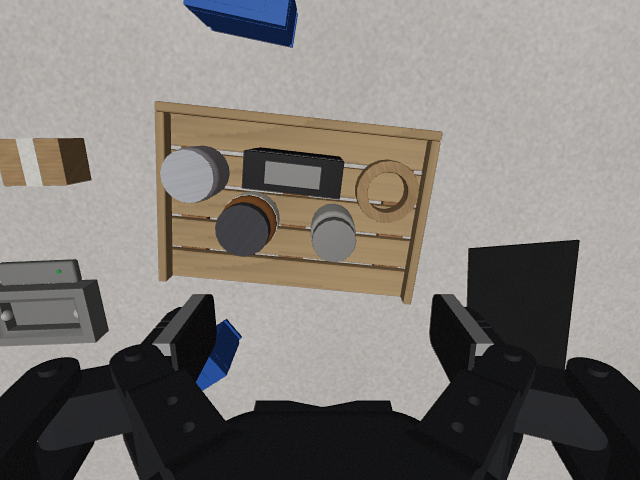

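The wrist view shows image up = +x and right = -y:
- Pack top is at (292,176), with its grey label. Jar lid is at (243,230) and bottle cap at (333,240).
- Tin is at (193,175), tape (385,190), cradle (45,310), mat (525,300).
- The blue look-alikes are at (243,20) and (220,355).

The shelf is turned by about 6°.

```bash
python3 - <<'E'
from h import *
im=cv2.imread('pics/w1.png'); 
o=ctrl.get_obs()
hsv=cv2.cvtColor(im,cv2.COLOR_BGR2HSV)
for p in [(243,230),(333,243),(333,215),(250,165),(292,176),(300,152),(193,175)]: print(p,im[p[1],p[0]])
for q,z in [((155,104),.05),((441,134),.05),((160,280),.05),((408,303),.05)]: print('rim',ray('wrist',*q,z,o)[:2])
c=im[90:310,140:460]; cv2.imwrite('pics/w1c.png',cv2.resize(c,None,fx=2.5,fy=2.5,interpolation=cv2.INTER_CUBIC))
E
```

```text
(243, 230) [66 63 62]
(333, 243) [121 124 125]
(333, 215) [126 132 133]
(250, 165) [45 44 45]
(292, 176) [131 132 134]
(300, 152) [7 2 1]
(193, 175) [169 165 163]
rim [0.6963 0.1231]
rim [ 0.6662 -0.1722]
rim [0.5025 0.1421]
rim [ 0.4724 -0.1498]
```

View pics/w1c.png

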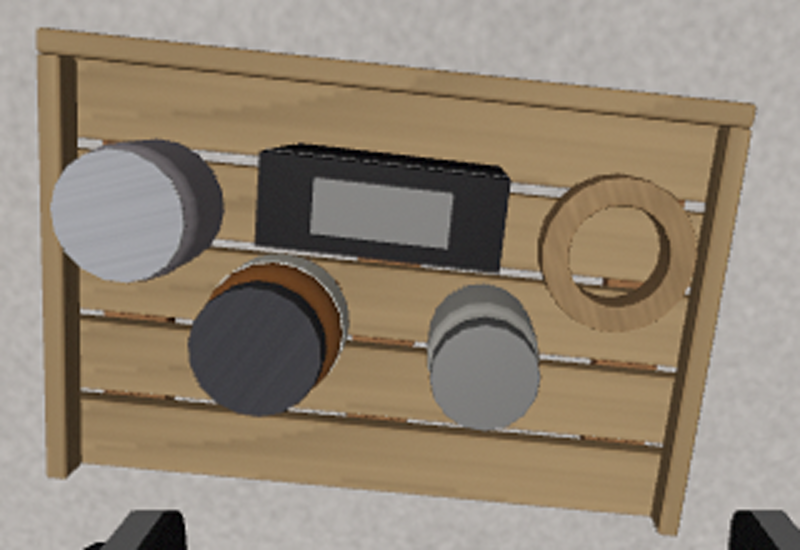

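```bash
python3 - <<'E'
from h import *
o=ctrl.get_obs()
def r(u,v,z): return ray('wrist',140+u/2.5,90+v/2.5,z,o)[:2]
J=r(256,347,.10);B=r(485,374,.108);P=np.array([r(*c,.114) for c in((258,150),(510,180),(500,272),(255,246))])
print('jar',J,'dia',np.linalg.norm(r(188,347,.1)-r(323,347,.1)),'bottle',B,'dia',np.linalg.norm(r(429,374,.108)-r(541,374,.108)),'JB',np.linalg.norm(J-B), np.arctan2(*(J-B)))
print('pack',P.mean(0),[np.linalg.norm(P[i]-P[i-1]) for i in range(4)], np.arctan2(*(P[0]-P[1])),np.arctan2(*(P[3]-P[2])))
print('tin',r(117,211,.09),'tape',r(618,253,.054))
for n,X in (('scene',[*J,.1]),('scene',[*B,.108]),('scene',[*P.mean(0),.114]),('side',[*J,.1]),('side',[*B,.108]),('side',[*P.mean(0),.114])): print(n,proj(n,X))
for q in((0,290),(92,281),(107,340),(20,285)):print('cr',ray('wrist',*q,.03,o)[:2])
E
```

```text
jar [0.5772 0.0304] dia 0.05291215672146591 bottle [ 0.5683 -0.0592] dia 0.04324471847477639 JB 0.09001286538975005 0.0987612473046222
pack [ 0.6308 -0.0211] [np.float64(0.03420604509795821), np.float64(0.09004491038485185), np.float64(0.033344873524425216), np.float64(0.08994104524034913)] 0.1182070106216054 0.10865733055176115
tin [0.629  0.0831] tape [ 0.6068 -0.118 ]
scene [322.3187 231.8433]
scene [276.6815 227.1345]
scene [296.2083 246.6216]
side [329.5069 242.7401]
side [336.454  211.4428]
side [302.3899 219.2609]
cr [0.4813 0.3516]
cr [0.493  0.2355]
cr [0.411  0.2306]
cr [0.4879 0.3253]
```

The measurements agree with each other: the jar–bottle spacing is 90.0 mm and the pack top is 34×90 mm. Shelf yaw is about -0.10. I'll take the bottle first.

```bash
cat >> h.py <<'E'
def plan(az,*W):
    """after turning to jaw azimuth az: tool-axis shifts between successive waypoints"""
    go(*W[0],az)
    z=np.array([np.cos(az),np.sin(az),0]); o=ctrl.get_obs(); M=R.from_rotvec(o['tool_rot']).as_matrix()
    if z@M[:,2]<0: z=-z
    y=np.array([0,0,-1.]); A=np.c_[np.cross(y,z),y,z]
    for a,b in zip(W,W[1:]): print(' ->',b,(A.T@(np.array(b)-a)*1000).round(1))
E
python3 -c "
from h import *
plan(1.4708,(.5683,-.0592,.14),(.5683,-.0592,.052),(.5683,-.0592,.150),(.364,-.316,.150),(.364,-.316,.026))"
```

```text
t 2.05 pos [ 0.5961 -0.0487  0.3002] jaw az -1.5724 down in tool [-0.0003  1.     -0.0002] turn wy 0.0984 | shift mm [ 26.6 160.2  13.2] F [ 0.2 -0.5  0.1] open 0.0853 q6 1.37
 -> (0.5683, -0.0592, 0.052) [ 0. 88.  0.]
 -> (0.5683, -0.0592, 0.15) [  0. -98.   0.]
 -> (0.364, -0.316, 0.15) [177.6   0.  275.9]
 -> (0.364, -0.316, 0.026) [  0. 124.   0.]
```

{"name": "jog_arm", "arguments": {
  "moves": [
    [0,0,0,0,0.0984,0],
    [6.7,40,3.3,0,0,0],
    [6.7,40,3.3,0,0,0],
    [6.6,40,3.3,0,0,0],
    [6.6,40.2,3.3,0,0,0],
    [0,0,0,0,0,0],
    [0,0,0,0,0,0],
    [0,0,0,0,0,0]
  ],
  "grip": 66
}}

```text
t: 2.85
tool_pos: [0.5708, -0.059, 0.1435]
tool_rot: [-0.114, -2.172, 2.174]
contact_force: [-0.8, 0.4, 0.1]
opening: 0.0664
```

```bash
python3 -c "
from h import *
plan(1.4708,(.5683,-.0592,.052))
im,o=shot('w2','wrist')
for X in ((.5683,-.0592,.108),(.5772,.0304,.1),(.5683,-.0592,.052)):print(proj('wrist',X,o))"
```

```text
t 2.85 pos [ 0.5708 -0.059   0.1435] jaw az -1.6700 down in tool [ 0.0053  1.     -0.0007] turn wy 0.0008 | shift mm [ 3.  91.5  0.4] F [-0.8  0.4  0.1] open 0.0664 q6 1.44
[324.6211 277.1588]
[160.9499 271.8351]
[324.1137 246.1542]
```

View pics/w2.png

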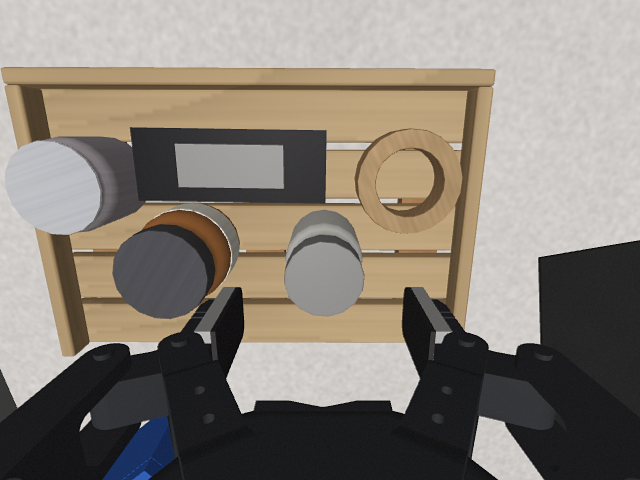

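The bottle cap is at (324,277), exactly as predicted. I'll descend and grip.

{"name": "jog_arm", "arguments": {
  "moves": [
    [3,20,0.4,0,0,0],
    [0,30,0,0,0,0],
    [0,25,0,0,0,0],
    [0,16.5,0,0,0,0],
    [0,0,0,0,0,0],
    [0,0,0,0,0,0],
    [0,0,0,0,0,0]
  ]
}}

```text
t: 3.6
tool_pos: [0.5674, -0.0585, 0.0508]
tool_rot: [-0.111, -2.172, 2.173]
contact_force: [-0.2, -0.1, -0.4]
opening: 0.0658
```

{"name": "jog_arm", "arguments": {
  "moves": [
    [0,0,0,0,0,0],
    [0,0,0,0,0,0],
    [0,0,0,0,0,0],
    [0,0,0,0,0,0],
    [0,0,0,0,0,0],
    [0,0,0,0,0,0]
  ],
  "grip": 30,
  "grip_force": 40
}}

```text
t: 4.2
tool_pos: [0.5672, -0.0586, 0.0506]
tool_rot: [-0.11, -2.172, 2.173]
contact_force: [-0.6, 0.8, 5.9]
opening: 0.0466
```

```bash
python3 -c "
from h import *
print(ctrl.get_obs()['tool_pos'],ctrl.get_obs()['tool_rot'])
plan(1.4708,(.5683,-.0592,.052))"
```

```text
[ 0.5672 -0.0586  0.0506] [-0.1103 -2.1717  2.1731]
t 4.20 pos [ 0.5672 -0.0586  0.0506] jaw az -1.6691 down in tool [ 0.0031  1.     -0.0005] turn wy 0.0016 | shift mm [-1.2 -1.4  0.5] F [-0.6  0.8  5.9] open 0.0466 q6 1.44
```

{"name": "jog_arm", "arguments": {
  "moves": [
    [0,-15,0,0,0,0],
    [0,-30,0,0,0,0],
    [0,-35,0,0,0,0],
    [0,-20,0,0,0,0],
    [22,0,34.5,0,0,0],
    [22,0,34.5,0,0,0],
    [22,0,34.5,0,0,0],
    [22,0,34.5,0,0,0],
    [22,0,34.5,0,0,0],
    [22,0,34.5,0,0,0],
    [22,0,34.5,0,0,0],
    [22,0,34.5,0,0,0]
  ]
}}

```text
t: 5.4
tool_pos: [0.3621, -0.3163, 0.1489]
tool_rot: [-0.107, -2.171, 2.171]
contact_force: [0.6, -0.6, -1.7]
opening: 0.0465
```

{"name": "jog_arm", "arguments": {
  "moves": [
    [0,0,0,0,0,0],
    [0,0,0,0,0,0],
    [0,0,0,0,0,0],
    [0,0,0,0,0,0]
  ]
}}

```text
t: 5.8
tool_pos: [0.3641, -0.3146, 0.1485]
tool_rot: [-0.105, -2.172, 2.171]
contact_force: [-1.2, 0.2, -2.4]
opening: 0.0467
```

```bash
python3 -c "
from h import *
plan(1.4708,(.364,-.316,.0246))
im,o=shot('s1','scene')
im2,o=shot('w3','wrist')
cv2.imwrite('pics/c1.png',np.hstack([cv2.resize(im[130:330,100:400],(450,300)),cv2.resize(im2,(350,300))]))"
```

```text
t 5.80 pos [ 0.3641 -0.3146  0.1485] jaw az -1.6674 down in tool [-0.0001  1.      0.0004] turn wy 0.0034 | shift mm [ -0.1 123.9   1.5] F [-1.2  0.2 -2.4] open 0.0467 q6 0.80
```

View pics/c1.png

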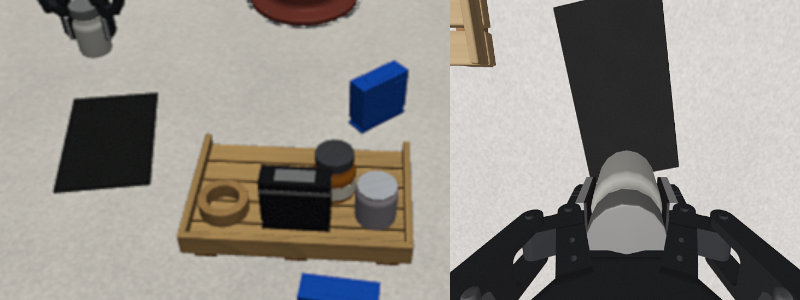

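The bottle hangs upright in the grip. I'll check the mat corner seen in the wrist view, at full-frame (417,305).

```bash
python3 -c "
from h import *
o=ctrl.get_obs()
for q in ((190,15),(417,305)): print(ray('wrist',*q,.004,o))"
```

```text
[ 0.5233 -0.2358  0.004 ]
[ 0.2831 -0.389   0.004 ]
```

{"name": "jog_arm", "arguments": {
  "moves": [
    [0,30,1.5,0,0,0],
    [0,35,0,0,0,0],
    [0,30,0,0,0,0],
    [0,18,0,0,0,0],
    [0,5,0,0,0,0],
    [0,0,0,0,0,0],
    [0,0,0,0,0,0]
  ]
}}

```text
t: 6.6
tool_pos: [0.3643, -0.3177, 0.0319]
tool_rot: [-0.108, -2.17, 2.174]
contact_force: [-0.4, -0.7, -1.7]
opening: 0.0466
```

{"name": "jog_arm", "arguments": {
  "moves": [
    [0,4,0,0,0,0],
    [0,2,0,0,0,0],
    [0,1,0,0,0,0],
    [0,0,0,0,0,0],
    [0,0,0,0,0,0],
    [0,0,0,0,0,0]
  ]
}}

```text
t: 7.2
tool_pos: [0.3636, -0.3174, 0.0246]
tool_rot: [-0.107, -2.171, 2.172]
contact_force: [-0.7, 1.6, 6.0]
opening: 0.0468
```

{"name": "jog_arm", "arguments": {
  "moves": [
    [0,0,0,0,0,0],
    [0,0,0,0,0,0],
    [0,0,0,0,0,0],
    [0,-20,0,0,0,0],
    [0,-35,0,0,0,0],
    [0,-35,0,0,0,0],
    [0,-30,0,0,0,0],
    [0,0,0,0,0,0]
  ],
  "grip": 70
}}

```text
t: 8.0
tool_pos: [0.3655, -0.3196, 0.1491]
tool_rot: [-0.115, -2.166, 2.182]
contact_force: [0.9, -0.8, 0.9]
opening: 0.0702
```

```bash
python3 -c "
from h import *
plan(1.4708,(.5772,.0304,.145),(.5772,.0304,.05))"
```

```text
t 8.00 pos [ 0.3655 -0.3196  0.1491] jaw az -1.6692 down in tool [ 0.0073  0.9999 -0.0071] turn wy 0.0016 | shift mm [-175.6    2.7 -369.4] F [ 0.9 -0.8  0.9] open 0.0702 q6 0.80
 -> (0.5772, 0.0304, 0.05) [ 0. 95.  0.]
```

{"name": "jog_arm", "arguments": {
  "moves": [
    [-16,0,-33.6,0,0,0],
    [-16,0,-33.6,0,0,0],
    [-16,0,-33.6,0,0,0],
    [-16,0,-33.6,0,0,0],
    [-16,0,-33.6,0,0,0],
    [-16,0,-33.6,0,0,0],
    [-16,0,-33.6,0,0,0],
    [-16,0,-33.6,0,0,0],
    [-16,0,-33.6,0,0,0],
    [-16,0,-33.6,0,0,0],
    [-15.6,0,-33.4,0,0,0],
    [0,0,0,0,0,0]
  ],
  "grip": 80
}}

```text
t: 9.2
tool_pos: [0.5753, 0.0366, 0.1424]
tool_rot: [-0.102, -2.174, 2.171]
contact_force: [-0.2, 0.2, 0.5]
opening: 0.0801
```

{"name": "jog_arm", "arguments": {
  "moves": [
    [0,0,0,0,0,0],
    [0,0,0,0,0,0],
    [0,0,0,0,0,0]
  ]
}}

```text
t: 9.5
tool_pos: [0.5738, 0.0324, 0.1431]
tool_rot: [-0.107, -2.17, 2.17]
contact_force: [0.6, 0.2, -0.3]
opening: 0.0801
```

```bash
python3 -c "
from h import *
plan(1.4708,(.5772,.0304,.05))
im,o=shot('w4','wrist')
print(proj('wrist',(.5772,.0304,.1),o),proj('wrist',(.6308,-.0211,.114),o))
im2,o=shot('s2','scene')
cv2.imwrite('pics/c2.png',np.hstack([cv2.resize(im,(480,360)),cv2.resize(im2[160:310,100:230],(312,360))]))
"
```

```text
t 9.50 pos [0.5738 0.0324 0.1431] jaw az -1.6705 down in tool [-0.0008  1.     -0.0002] turn wy 0.0003 | shift mm [-3.6 93.1  1.6] F [ 0.6  0.2 -0.3] open 0.0801 q6 1.60
[326.7256 261.0594] [426.4743 152.2028]
```

View pics/c2.png

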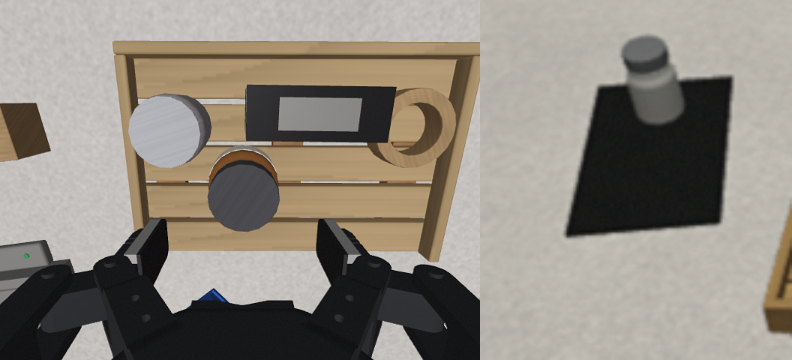

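The bottle is upright on the mat. The jar lid is at (325,263) full-frame, as predicted. Descending on the jar.

{"name": "jog_arm", "arguments": {
  "moves": [
    [-3.6,20,1.6,0,0,0],
    [0,30,0,0,0,0],
    [0,25,0,0,0,0],
    [0,16,0,0,0,0],
    [0,0,0,0,0,0],
    [0,0,0,0,0,0],
    [0,0,0,0,0,0]
  ]
}}

```text
t: 10.3
tool_pos: [0.5792, 0.0312, 0.0545]
tool_rot: [-0.11, -2.172, 2.172]
contact_force: [1.0, -0.1, 0.2]
opening: 0.0802
```

{"name": "jog_arm", "arguments": {
  "moves": [
    [0,0,0,0,0,0],
    [0,0,0,0,0,0],
    [0,0,0,0,0,0],
    [0,0,0,0,0,0],
    [0,0,0,0,0,0],
    [0,0,0,0,0,0]
  ],
  "grip": 45,
  "grip_force": 50
}}

```text
t: 10.9
tool_pos: [0.5792, 0.0311, 0.0546]
tool_rot: [-0.11, -2.172, 2.173]
contact_force: [-1.7, -0.8, 6.4]
opening: 0.0573
```

```bash
python3 -c "
from h import *
plan(1.4708,(.5772,.0304,.05))
plan(1.4708,(.5772,.0304,.15),(.484,-.304,.15))"
```

```text
t 10.90 pos [0.5792 0.0311 0.0546] jaw az -1.6691 down in tool [ 0.0032  1.     -0.0002] turn wy 0.0017 | shift mm [2.  4.6 0.9] F [-1.7 -0.8  6.4] open 0.0573 q6 1.59
t 10.90 pos [0.5792 0.0311 0.0546] jaw az -1.6691 down in tool [ 0.0032  1.     -0.0002] turn wy 0.0017 | shift mm [  1.6 -95.4   0.9] F [-1.7 -0.8  6.4] open 0.0573 q6 1.59
 -> (0.484, -0.304, 0.15) [ 59.4   0.  342. ]
```

{"name": "jog_arm", "arguments": {
  "moves": [
    [0,-15,0,0,0,0],
    [0,-30,0,0,0,0],
    [0,-35,0,0,0,0],
    [0,-20,0,0,0,0],
    [6,0,34.2,0,0,0],
    [6,0,34.2,0,0,0],
    [6,0,34.2,0,0,0],
    [6,0,34.2,0,0,0],
    [6,0,34.2,0,0,0],
    [6,0,34.2,0,0,0],
    [6,0,34.2,0,0,0],
    [6,0,34.2,0,0,0]
  ]
}}

```text
t: 12.1
tool_pos: [0.5021, -0.237, 0.1525]
tool_rot: [-0.106, -2.171, 2.17]
contact_force: [0.6, 0.7, -2.8]
opening: 0.0572
```

{"name": "jog_arm", "arguments": {
  "moves": [
    [6,0,34.2,0,0,0],
    [6,0,34.2,0,0,0],
    [0,0,0,0,0,0],
    [0,0,0,0,0,0],
    [0,0,0,0,0,0]
  ]
}}

```text
t: 12.6
tool_pos: [0.4844, -0.3021, 0.1523]
tool_rot: [-0.106, -2.172, 2.17]
contact_force: [0.1, 0.4, -3.4]
opening: 0.0573
```

```bash
python3 -c "
from h import *
plan(1.4708,(.484,-.304,.0286))"
```

```text
t 12.60 pos [ 0.4844 -0.3021  0.1523] jaw az -1.6686 down in tool [-0.0006  1.      0.001 ] turn wy 0.0022 | shift mm [  0.1 123.7   2. ] F [ 0.1  0.4 -3.4] open 0.0573 q6 0.98
```

{"name": "jog_arm", "arguments": {
  "moves": [
    [0,30,2,0,0,0],
    [0,35,0,0,0,0],
    [0,30,0,0,0,0],
    [0,17,0,0,0,0],
    [0,5,0,0,0,0],
    [0,0,0,0,0,0],
    [0,0,0,0,0,0]
  ]
}}

```text
t: 13.3
tool_pos: [0.4854, -0.3053, 0.0371]
tool_rot: [-0.108, -2.171, 2.174]
contact_force: [-0.3, -1.1, -1.7]
opening: 0.0572
```

{"name": "jog_arm", "arguments": {
  "moves": [
    [0,5,0,0,0,0],
    [0,2.5,0,0,0,0],
    [0,1,0,0,0,0],
    [0,0,0,0,0,0],
    [0,0,0,0,0,0],
    [0,0,0,0,0,0]
  ]
}}

```text
t: 13.9
tool_pos: [0.4849, -0.3055, 0.0286]
tool_rot: [-0.108, -2.171, 2.172]
contact_force: [-1.9, 2.3, 6.8]
opening: 0.0573
```

{"name": "jog_arm", "arguments": {
  "moves": [
    [0,0,0,0,0,0],
    [0,0,0,0,0,0],
    [0,0,0,0,0,0],
    [0,-20,0,0,0,0],
    [0,-35,0,0,0,0],
    [0,-40,0,0,0,0],
    [0,-40,0,0,0,0],
    [0,-40,0,0,0,0],
    [0,0,0,0,0,0]
  ],
  "grip": 82
}}

```text
t: 14.8
tool_pos: [0.4874, -0.3076, 0.2102]
tool_rot: [-0.119, -2.167, 2.185]
contact_force: [-0.2, 0.3, 0.3]
opening: 0.0824
```

{"name": "jog_arm", "arguments": {
  "moves": [
    [0,0,0,0,-0.142,0],
    [0,0,0,0,-0.142,0],
    [0,0,0,0,-0.142,0],
    [0,0,0,0,-0.142,0],
    [0,0,0,0,-0.142,0],
    [0,0,0,0,-0.142,0],
    [0,0,0,0,-0.142,0],
    [0,0,0,0,-0.142,0],
    [0,0,0,0,-0.142,0],
    [0,0,0,0,-0.142,0],
    [0,0,0,0,-0.141,0],
    [0,0,0,0,0,0]
  ],
  "grip": 60
}}

```text
t: 16.0
tool_pos: [0.4841, -0.3049, 0.2012]
tool_rot: [-1.156, 1.29, -1.288]
contact_force: [-1.5, 0.1, 0.5]
opening: 0.0599
```

```bash
python3 -c "
from h import *
plan(-0.108,(.6308,-.0211,.17),(.6308,-.0211,.076))"
```

```text
t 16.00 pos [ 0.4841 -0.3049  0.2012] jaw az -0.1085 down in tool [0.0005 1.     0.0009] turn wy -0.0005 | shift mm [-298.    31.3  115.3] F [-1.5  0.1  0.5] open 0.0599 q6 -0.58
 -> (0.6308, -0.0211, 0.076) [ 0. 94.  0.]
```

{"name": "jog_arm", "arguments": {
  "moves": [
    [-33.1,0,12.8,0,0,0],
    [-33.1,0,12.8,0,0,0],
    [-33.1,0,12.8,0,0,0],
    [-33.1,0,12.8,0,0,0],
    [-33.1,0,12.8,0,0,0],
    [-33.1,0,12.8,0,0,0],
    [-33.1,0,12.8,0,0,0],
    [-33.1,0,12.8,0,0,0],
    [-33.2,10,12.9,0,0,0],
    [0,20,0,0,0,0],
    [0,0,0,0,0,0],
    [0,0,0,0,0,0]
  ]
}}

```text
t: 17.2
tool_pos: [0.6305, -0.0214, 0.1712]
tool_rot: [-1.157, 1.291, -1.289]
contact_force: [-0.2, 0.6, -0.5]
opening: 0.0598
```

```bash
python3 -c "
from h import *
plan(-0.108,(.6308,-.0211,.076))
im,o=shot('w5','wrist')
print(o['tool_pos'],proj('wrist',(.6308,-.0211,.114),o))
im2,o=shot('s3','scene')
cv2.imwrite('pics/c3.png',np.hstack([cv2.resize(im,(560,420)),cv2.resize(im2[160:310,100:180],(224,420))]))
"
```

```text
t 17.20 pos [ 0.6305 -0.0214  0.1712] jaw az -0.1100 down in tool [-0.0001  1.      0.002 ] turn wy -0.0020 | shift mm [-0.3 95.2  0.4] F [-0.2  0.6 -0.5] open 0.0598 q6 -0.04
[ 0.6305 -0.0214  0.1712] [321.3494 257.3604]
```

View pics/c3.png

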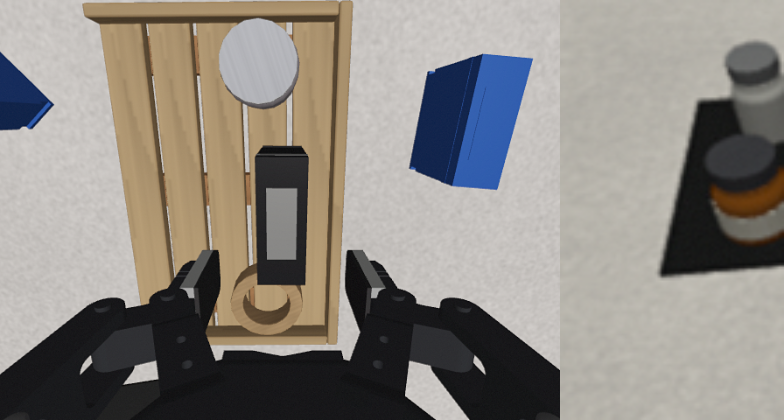

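Jar and bottle are both upright on the mat. The pack label is at (321,255) full-frame, centred and parallel to the jaws. Gripping the pack.

{"name": "jog_arm", "arguments": {
  "moves": [
    [0,20,0.4,0,0,0],
    [0,30,0,0,0,0],
    [0,25,0,0,0,0],
    [0,20,0,0,0,0],
    [0,0,0,0,0,0],
    [0,0,0,0,0,0],
    [0,0,0,0,0,0]
  ]
}}

```text
t: 18.0
tool_pos: [0.633, -0.0219, 0.0796]
tool_rot: [-1.153, 1.286, -1.291]
contact_force: [-1.0, -0.2, -1.2]
opening: 0.0601
```

{"name": "jog_arm", "arguments": {
  "moves": [
    [0,0,0,0,0,0],
    [0,0,0,0,0,0],
    [0,0,0,0,0,0],
    [0,0,0,0,0,0],
    [0,0,0,0,0,0],
    [0,0,0,0,0,0]
  ],
  "grip": 15,
  "grip_force": 90
}}

```text
t: 18.6
tool_pos: [0.6321, -0.0214, 0.0789]
tool_rot: [-1.155, 1.287, -1.289]
contact_force: [-2.9, -0.7, 6.3]
opening: 0.033
```

{"name": "jog_arm", "arguments": {
  "moves": [
    [0,-10,0,0,0,0],
    [0,-30,0,0,0,0],
    [0,-40,0,0,0,0],
    [0,-40,0,0,0,0],
    [0,-30,0,0,0,0],
    [0,0,0,0,0,0],
    [0,0,0,0,0,0]
  ]
}}

```text
t: 19.3
tool_pos: [0.6313, -0.0213, 0.2266]
tool_rot: [-1.156, 1.288, -1.288]
contact_force: [0.5, -0.0, -4.5]
opening: 0.033
```

```bash
python3 -c "
from h import *
plan(-0.05,(.43,.3162,.226))
im,o=shot('side1','side')
im2,o=shot('s4','scene')
cv2.imwrite('pics/c4.png',np.hstack([cv2.resize(im[350:480,350:470],(450,488)),cv2.resize(im2[180:260,390:490],(350,280))[:280] if 0 else cv2.copyMakeBorder(cv2.resize(im2[190:250,400:485],(350,247)),0,241,0,0,0)]))
"
```

```text
t 19.30 pos [ 0.6313 -0.0213  0.2266] jaw az -0.1082 down in tool [ 0.  1. -0.] turn wy -0.0582 | shift mm [-327.     0.7 -217.9] F [ 0.5 -0.  -4.5] open 0.0330 q6 -0.04
```

View pics/c4.png

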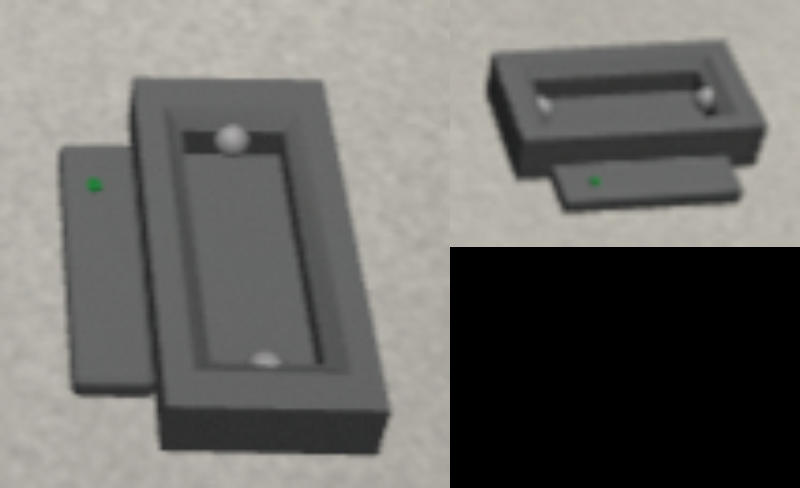

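```bash
python3 - <<'E'
from h import *
S=[ray('side',350+u/3.75,350+v/3.754,.03)[:2] for u,v in((133,78),(322,80),(388,410),(165,408))]
C=[ray('scene',400+u/4.118,190+v/4.117,.03)[:2] for u,v in((40,55),(275,41),(315,125),(75,138))]
for P in(S,C):
    P=np.array(P);print(P.mean(0),P.tolist(),[round(float(np.linalg.norm(P[i]-P[i-1])),4) for i in range(4)])
    for i in range(4):
        d=P[i]-P[i-1]; a=np.arctan2(d[1],d[0]); print('  yaw', (a+np.pi/4)%(np.pi/2)-np.pi/4)
E
```

```text
[0.4414 0.3169] [[0.48160923056857124, 0.2509385980441377], [0.40638844929390283, 0.2475173329617435], [0.40123202536648794, 0.3825621334437334], [0.4764914178346528, 0.3865943431437933]] [0.1358, 0.0753, 0.1351, 0.0754]
  yaw 0.037708589217672284
  yaw 0.04545165254425898
  yaw 0.03816452147219884
  yaw 0.05352631721295009
[0.4446 0.315 ] [[0.411804113392764, 0.24465605464702256], [0.4051795047546478, 0.3815088093082307], [0.47835090833028493, 0.3832633821320571], [0.4832454614657109, 0.2503965242213428]] [0.0717, 0.137, 0.0732, 0.133]
  yaw 0.08017993734661877
  yaw 0.04836907819905001
  yaw 0.02397434744999294
  yaw 0.03682137876925862
```

```bash
python3 -c "
from h import *
plan(.042,(.442,.20,.226),(.442,.316,.226))"
```

```text
t 19.40 pos [ 0.6299 -0.0211  0.2237] jaw az -0.1082 down in tool [0.0002 1.     0.0052] turn wy -0.1502 | shift mm [-228.8   -1.4 -178.5] F [-0.3  0.  -3.7] open 0.0330 q6 -0.04
 -> (0.442, 0.316, 0.226) [-115.9    0.     4.9]
```

{"name": "jog_arm", "arguments": {
  "moves": [
    [0,0,0,0,-0.075,0],
    [0,0,0,0,-0.075,0],
    [-28.6,0,-22.3,0,0,0],
    [-28.6,0,-22.3,0,0,0],
    [-28.6,0,-22.3,0,0,0],
    [-28.6,0,-22.3,0,0,0],
    [-28.6,0,-22.3,0,0,0],
    [-28.6,0,-22.3,0,0,0],
    [-28.6,0,-22.3,0,0,0],
    [-28.6,0,-22.3,0,0,0],
    [0,0,0,0,0,0],
    [0,0,0,0,0,0]
  ]
}}

```text
t: 20.6
tool_pos: [0.4425, 0.1999, 0.2248]
tool_rot: [-1.233, 1.179, -1.177]
contact_force: [0.4, -0.1, -2.6]
opening: 0.0331
```

```bash
python3 -c "
from h import *
plan(.042,(.442,.316,.226))
im,o=shot('w6','wrist')
print(repr(o['tool_pos']),repr(o['tool_rot']))
"
```

```text
t 20.60 pos [0.4425 0.1999 0.2248] jaw az 0.0434 down in tool [-0.0014  1.      0.0032] turn wy 0.0014 | shift mm [-116.1   -1.4    4.4] F [ 0.4 -0.1 -2.6] open 0.0331 q6 0.23
array([0.4425, 0.1999, 0.2248]) array([-1.2328,  1.1788, -1.1767])
```

View pics/w6.png

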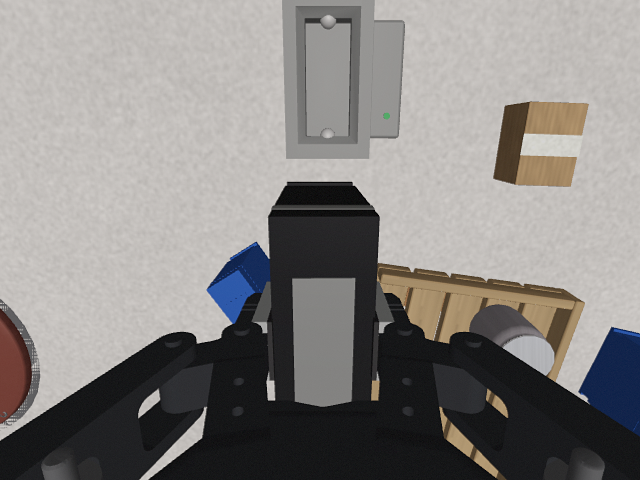

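The cradle is ahead of the pack: near edge at row 158 (u 287–369), slot u about 305–351. I'll refine its edges from pixel profiles.

```bash
python3 - <<'E'
from h import *
im=cv2.imread('pics/w6.png',0).astype(int)
for r in(20,60,100,130): print(r,'u275:',' '.join(map(str,im[r,275:385])))
print('col300 v120',im[120:170,300]); print('col329 v0',im[0:30,329],'v120',im[120:170,340])
E
```

```text
20 u275: 186 186 189 191 193 194 196 175 147 146 147 147 147 147 146 147 147 148 147 150 143 115 113 115 114 115 115 116 118 94 52 48 49 51 50 50 50 49 51 48 48 50 51 49 47 99 128 141 151 159 166 172 175 179 180 176 171 166 161 152 139 62 47 50 50 48 50 51 49 51 51 49 49 50 50 48 64 103 103 103 103 106 106 106 106 118 150 149 148 149 148 149 148 148 148 149 148 148 149 130 128 127 127 129 130 130 129 129 130 129
60 u275: 194 194 195 192 190 187 185 185 170 147 146 147 146 146 147 146 147 147 147 146 149 135 117 114 115 115 115 115 115 116 82 150 152 150 150 151 151 151 152 151 151 151 152 152 151 151 152 151 152 151 151 151 152 151 152 151 152 152 152 153 152 152 152 152 152 152 152 151 151 152 151 152 151 153 156 63 103 105 103 102 103 103 103 103 115 149 150 149 149 149 148 148 148 149 149 147 149 143 150 150 150 150 151 150 150 150 150 149 149 150
100 u275: 191 190 191 190 189 189 190 191 193 172 146 145 146 146 146 147 146 146 145 147 147 149 121 118 118 116 116 114 114 115 87 127 150 150 150 151 150 150 150 150 151 151 151 151 151 152 151 152 151 151 151 151 152 151 152 152 152 
[... 515 characters left out ...]
 83 114 114 111 109 106 104 101 97 149 149 147 149 148 148 148 148 148 148 148 149 140 149 149 149 148 148 148 149 149 149 149 148 147 148 148
col300 v120 [117 119 120 119 119 118 119 118 119 119 120 120 119 119 121 120 120 120
 120 121 119 120 120 124 143 149 148 147 147 147 147 147 146 147 146 146
 147 144 150 194 191 191 190 189 187 186 186 188 190 194]
col329 v0 [150 150 150 149 150 148 103 106 107 110 111 111 112 110 119 173 192 195
 194 188 180 172 162 156 150 138 126 105  87 119] v120 [150 151 151 150 151 150 150 151 151 150 151 150 149 151 150 149 123 117
 116 119 118 118 117 119 144 149 149 149 149 148 149 148 148 148 147 147
 147 146 151 193 190 193 193 194 194 195 196 196 196 196]
```

```bash
python3 - <<'E'
from h import *
o=dict(tool_pos=np.array([0.4425,0.1999,0.2248]),tool_rot=np.array([-1.2328,1.1788,-1.1767]))
P=np.array([ray('wrist',u,v,.03,o)[:2] for u,v in((298,144),(357.1,144),(361,6),(295.8,6))])
print(P,P.mean(0),[np.linalg.norm(P[i]-P[i-1]) for i in range(4)])
n=(P[0]+P[1])/2;f=(P[2]+P[3])/2;d=f-n;print('yaw',-np.arctan2(d[0],d[1]), np.arctan2(*(P[1]-P[0])[::-1]))
# tool offset of pack in jaw frame: pack top label centreline in image
im=cv2.imread('pics/w6.png',0).astype(int)
print('row240',[int(u) for u in np.where(np.abs(np.diff(im[240]))>25)[0]],'row216',im[216,262:284],im[216,366:390])
E
```

```text
[[0.4183 0.2595]
 [0.4717 0.2618]
 [0.4673 0.3715]
 [0.4138 0.3693]] [0.4428 0.3155] [np.float64(0.1098981230237534), np.float64(0.05346912417749587), np.float64(0.109849611434513), np.float64(0.05355864362861541)]
yaw 0.04036786376541482 0.04304040783876078
row240 [267, 268, 269, 377, 378] row216 [194 190 189 187 187 190  66  15  15  20  21  21  20  24  21  21  24  23
  23  22  25  25] [ 27  28  26  26  27  27  30  28  24  28  27  25  18 113 192 189 187 188
 187 186 186 189 191 193]
```

```bash
python3 - <<'E'
from h import *
o=dict(tool_pos=np.array([0.4425,0.1999,0.2248]),tool_rot=np.array([-1.2328,1.1788,-1.1767]))
M=R.from_rotvec(o['tool_rot']).as_matrix()
im=cv2.imread('pics/w6.png',0).astype(int)
print(im[178:230,323])
for v,h in((215,.035),(278,.035),(405,.035),(184,.035-.084)): print(v,M.T@(ray('wrist',323.6,v,.2248+h,o)-o['tool_pos']))
plan(.041,(.4428,.3155,.20),(.4428,.3155,.095))
E
```

```text
[199 200 201 164   6  45  44  38  11  17  14  18  17  14  14  17  16  17
  16  12  15  14  12  15  13  14  18  55  63  64  85  84   3  15  17  15
  13  15  23  43  40  39  38  38  37  38  40  39  39  40  39  39]
215 [-0.0458 -0.0351  0.0015]
278 [-0.0252 -0.035   0.0015]
405 [ 0.0235 -0.035   0.0015]
184 [-0.0441  0.0489  0.0017]
t 20.65 pos [0.4431 0.1994 0.2252] jaw az 0.0421 down in tool [-0.0012  1.      0.0027] turn wy 0.0011 | shift mm [-116.    25.1    4.5] F [ 0.8 -1.1 -3.9] open 0.0327 q6 0.23
 -> (0.4428, 0.3155, 0.095) [  0. 105.   0.]
```

{"name": "jog_arm", "arguments": {
  "moves": [
    [-29,0,0.8,0,0,0],
    [-29,0,0.8,0,0,0],
    [-29,0,0.8,0,0,0],
    [-29,0,0.8,0,0,0],
    [0,35,0,0,0,0],
    [0,35,0,0,0,0],
    [0,35,0,0,0,0],
    [0,22,0,0,0,0],
    [0,0,0,0,0,0],
    [0,0,0,0,0,0],
    [0,0,0,0,0,0]
  ]
}}

```text
t: 21.75
tool_pos: [0.4438, 0.3161, 0.102]
tool_rot: [-1.225, 1.178, -1.179]
contact_force: [0.3, -0.2, -4.6]
opening: 0.0328
```

```bash
python3 -c "
from h import *
plan(.041,(.4415,.3152,.084))"
```

```text
t 21.75 pos [0.4438 0.3161 0.102 ] jaw az 0.0409 down in tool [ 0.0013  1.     -0.003 ] turn wy -0.0001 | shift mm [ 0.8 18.  -2.4] F [ 0.3 -0.2 -4.6] open 0.0328 q6 0.44
```

{"name": "jog_arm", "arguments": {
  "moves": [
    [0.8,6,-2.4,0,0,0],
    [0,6,0,0,0,0],
    [0,4,0,0,0,0],
    [0,4,0,0,0,0],
    [0,3,0,0,0,0],
    [0,3,0,0,0,0],
    [0,0,0,0,0,0],
    [0,0,0,0,0,0]
  ]
}}

```text
t: 22.55
tool_pos: [0.4401, 0.3151, 0.0742]
tool_rot: [-1.228, 1.177, -1.179]
contact_force: [1.3, 0.3, -3.0]
opening: 0.0329
```

```bash
python3 -c "
from h import *
plan(.041,(.4415,.3152,.070))
im,o=shot('side2','side');im2,o=shot('s5','scene')
cv2.imwrite('pics/c5.png',np.hstack([cv2.resize(im[300:480,330:480],(417,500)),cv2.resize(im2[150:270,400:490],(375,500))]))"
```

```text
t 22.55 pos [0.4401 0.3151 0.0742] jaw az 0.0420 down in tool [ 0.0004  1.     -0.0013] turn wy 0.0010 | shift mm [-0.   4.2  1.4] F [ 1.3  0.3 -3. ] open 0.0329 q6 0.44
```

View pics/c5.png

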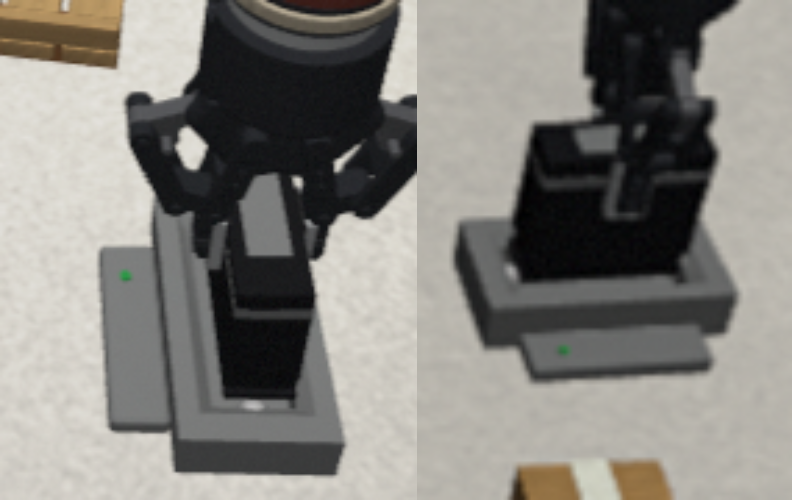

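The pack is entering the slot, centred and with no contact. Pushing down and watching the force.

{"name": "jog_arm", "arguments": {
  "moves": [
    [0,2,0.7,0,0,0],
    [0,2,0,0,0,0],
    [0,2,0,0,0,0],
    [0,2,0,0,0,0],
    [0,0,0,0,0,0],
    [0,0,0,0,0,0]
  ]
}}

```text
t: 23.25
tool_pos: [0.4427, 0.316, 0.0696]
tool_rot: [-1.224, 1.176, -1.179]
contact_force: [-0.6, -3.0, 11.0]
opening: 0.033
```

{"name": "jog_arm", "arguments": {
  "moves": [
    [0,2,0,0,0,0],
    [0,2,0,0,0,0],
    [0,2,0,0,0,0],
    [0,0,0,0,0,0],
    [0,0,0,0,0,0]
  ]
}}

```text
t: 23.75
tool_pos: [0.4403, 0.3148, 0.0587]
tool_rot: [-1.228, 1.178, -1.179]
contact_force: [4.5, 1.9, -8.7]
opening: 0.033
```

{"name": "jog_arm", "arguments": {
  "moves": [
    [0,1.5,0.5,0,0,0],
    [0,1.5,0,0,0,0],
    [0,1.5,0,0,0,0],
    [0,0,0,0,0,0],
    [0,0,0,0,0,0]
  ]
}}

```text
t: 24.25
tool_pos: [0.4403, 0.315, 0.0569]
tool_rot: [-1.231, 1.18, -1.178]
contact_force: [-3.0, -2.1, 8.5]
opening: 0.0328
```

{"name": "jog_arm", "arguments": {
  "moves": [
    [0,2,0,0,0,0],
    [0,2,0,0,0,0],
    [0,2,0,0,0,0],
    [0,0,0,0,0,0],
    [0,0,0,0,0,0]
  ]
}}

```text
t: 24.75
tool_pos: [0.4406, 0.3152, 0.0569]
tool_rot: [-1.234, 1.18, -1.177]
contact_force: [-18.5, -11.6, 41.9]
opening: 0.033
```

It is firmly on the floor: z didn't change with 42 N applied, and 0.0569 matches the predicted home height. I'll ease off, then release.

{"name": "jog_arm", "arguments": {
  "moves": [
    [0,-3,0,0,0,0],
    [0,-3,0,0,0,0],
    [0,0,0,0,0,0],
    [0,0,0,0,0,0]
  ]
}}

```text
t: 25.15
tool_pos: [0.4403, 0.3151, 0.0569]
tool_rot: [-1.231, 1.18, -1.178]
contact_force: [-5.7, -3.1, 10.6]
opening: 0.0331
```

{"name": "jog_arm", "arguments": {
  "moves": [
    [0,0,0,0,0,0],
    [0,0,0,0,0,0],
    [0,0,0,0,0,0],
    [0,0,0,0,0,0],
    [0,-15,0,0,0,0],
    [0,-30,0,0,0,0],
    [0,-35,0,0,0,0],
    [0,-35,0,0,0,0],
    [0,-20,0,0,0,0],
    [0,0,0,0,0,0],
    [0,0,0,0,0,0]
  ],
  "grip": 58
}}

```text
t: 26.25
tool_pos: [0.441, 0.3151, 0.1912]
tool_rot: [-1.228, 1.178, -1.178]
contact_force: [-0.2, 0.1, -0.2]
opening: 0.0576
```

```bash
python3 -c "
from h import *
plan(.041,(.4415,.3152,.2))
im,o=shot('side3','side');im2,o=shot('s6','scene')
cv2.imwrite('pics/c6.png',np.hstack([cv2.resize(im[330:480,340:470],(433,500)),cv2.resize(im2[170:270,400:490],(360,400))[:400] if 0 else cv2.resize(im2[160:260,400:475],(367,500))]))
for s,q in((1,.0),):
  for n in('side','scene'):
    print(n,'home top corners',[proj(n,(.4418+np.cos(.041)*a-np.sin(.041)*b,.3155+np.sin(.041)*a+np.cos(.041)*b,.092)).round(1).tolist() for a,b in((-.017,-.045),(.017,-.045),(.017,.045),(-.017,.045))])
"
```

```text
t 26.25 pos [0.441  0.3151 0.1912] jaw az 0.0418 down in tool [ 0.0005  1.     -0.001 ] turn wy 0.0008 | shift mm [-0.1 -8.8  0.5] F [-0.2  0.1 -0.2] open 0.0576 q6 0.44
side home top corners [[429.0, 355.9], [404.3, 355.5], [412.7, 413.8], [440.5, 414.3]]
scene home top corners [[426.2, 185.6], [430.1, 195.0], [470.7, 192.8], [465.8, 183.5]]
```

View pics/c6.png

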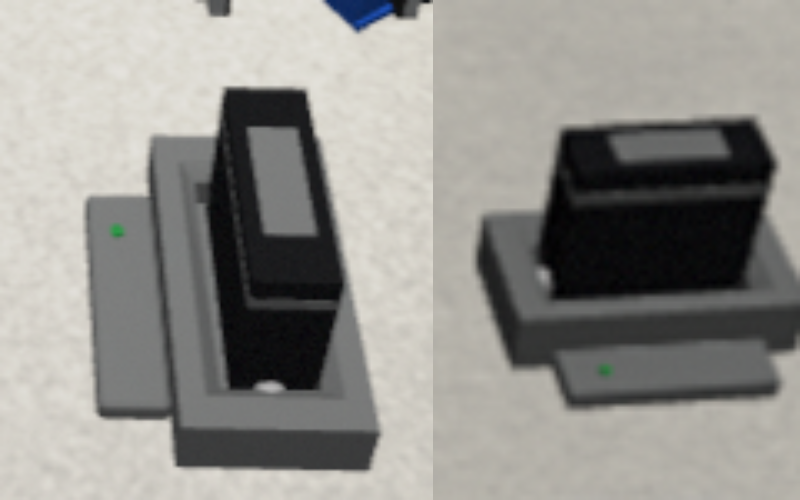

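Pack is home: the top corners in both views agree with a top at z=0.092, within the cameras' known 2–3 px bias. Now I'll turn back to the original jaw orientation and fetch the jar.

{"name": "jog_arm", "arguments": {
  "moves": [
    [0,-5,0,0,0.1427,0],
    [0,-5,0,0,0.1427,0],
    [0,0,0,0,0.1427,0],
    [0,0,0,0,0.1427,0],
    [0,0,0,0,0.1427,0],
    [0,0,0,0,0.1427,0],
    [0,0,0,0,0.1427,0],
    [0,0,0,0,0.1427,0],
    [0,0,0,0,0.1427,0],
    [0,0,0,0,0.1427,0],
    [0,0,0,0,0.1427,0],
    [0,0,0,0,0.1427,0]
  ],
  "grip": 80
}}

```text
t: 27.55
tool_pos: [0.4399, 0.3145, 0.1983]
tool_rot: [-0.111, -2.163, 2.168]
contact_force: [-0.4, 0.0, -0.2]
opening: 0.0801
```

```bash
python3 -c "
from h import *
plan(-1.6700,(.4849,-.3055,.19),(.4849,-.3055,.0286))"
```

```text
t 27.55 pos [0.4399 0.3145 0.1983] jaw az -1.6766 down in tool [-0.0033  1.     -0.0022] turn wy -0.0066 | shift mm [-106.2    9.3  612.4] F [-0.4  0.  -0.2] open 0.0801 q6 2.16
 -> (0.4849, -0.3055, 0.0286) [  0.  161.4   0. ]
```

{"name": "jog_arm", "arguments": {
  "moves": [
    [-6.2,0,36,0,-0.0066,0],
    [-6.2,0,36,0,0,0],
    [-6.2,0,36,0,0,0],
    [-6.2,0,36,0,0,0],
    [-6.2,0,36,0,0,0],
    [-6.2,0,36,0,0,0],
    [-6.2,0,36,0,0,0],
    [-6.2,0,36,0,0,0],
    [-6.2,0,36,0,0,0],
    [-6.2,0,36,0,0,0],
    [-6.2,0,36,0,0,0],
    [-6.2,0,36,0,0,0]
  ]
}}

```text
t: 28.75
tool_pos: [0.4735, -0.1232, 0.1986]
tool_rot: [-0.098, -2.174, 2.171]
contact_force: [-0.0, -0.4, -0.1]
opening: 0.0802
```

{"name": "jog_arm", "arguments": {
  "moves": [
    [-6.2,0,36,0,0,0],
    [-6.2,0,36,0,0,0],
    [-6.2,0,36,0,0,0],
    [-6.2,0,36,0,0,0],
    [-6.2,0,36,0,0,0],
    [0,0,0,0,0,0],
    [0,0,0,0,0,0],
    [0,0,0,0,0,0]
  ]
}}

```text
t: 29.55
tool_pos: [0.4881, -0.303, 0.1992]
tool_rot: [-0.099, -2.175, 2.171]
contact_force: [0.3, 0.0, -0.9]
opening: 0.0801
```

```bash
python3 -c "
from h import *
plan(-1.6700,(.4849,-.3055,.14),(.4849,-.3055,.0286))"
```

```text
t 29.55 pos [ 0.4881 -0.303   0.1992] jaw az -1.6635 down in tool [-0.002   1.      0.0017] turn wy 0.0065 | shift mm [ 2.9 59.2  2.9] F [ 0.3  0.  -0.9] open 0.0801 q6 0.98
 -> (0.4849, -0.3055, 0.0286) [  0.  111.4   0. ]
```

{"name": "jog_arm", "arguments": {
  "moves": [
    [2.9,20,2.9,0,0.0065,0],
    [0,35,0,0,0,0],
    [0,30,0,0,0,0],
    [0,0,0,0,0,0],
    [0,0,0,0,0,0],
    [0,0,0,0,0,0]
  ]
}}

```text
t: 30.15
tool_pos: [0.4867, -0.3071, 0.1179]
tool_rot: [-0.111, -2.17, 2.174]
contact_force: [0.6, -0.5, 0.2]
opening: 0.0797
```

```bash
python3 -c "
from h import *
plan(-1.6700,(.4849,-.3055,.0286))"
```

```text
t 30.15 pos [ 0.4867 -0.3071  0.1179] jaw az -1.6697 down in tool [ 0.0029  1.     -0.0019] turn wy 0.0003 | shift mm [ 2.2 89.3 -1.6] F [ 0.6 -0.5  0.2] open 0.0797 q6 0.98
```

{"name": "jog_arm", "arguments": {
  "moves": [
    [1,25,-0.8,0,0,0],
    [0,30,0,0,0,0],
    [0,22,0,0,0,0],
    [0,10,0,0,0,0],
    [0,0,0,0,0,0],
    [0,0,0,0,0,0],
    [0,0,0,0,0,0]
  ]
}}

```text
t: 30.85
tool_pos: [0.4859, -0.3069, 0.0308]
tool_rot: [-0.112, -2.169, 2.174]
contact_force: [0.3, 0.7, 0.7]
opening: 0.0799
```

```bash
python3 -c "
from h import *
plan(-1.6700,(.4849,-.3055,.0286))"
```

```text
t 30.85 pos [ 0.4859 -0.3069  0.0308] jaw az -1.6705 down in tool [ 0.0031  1.     -0.002 ] turn wy -0.0005 | shift mm [ 1.1  2.2 -1.3] F [0.3 0.7 0.7] open 0.0799 q6 0.98
```

{"name": "jog_arm", "arguments": {
  "moves": [
    [1.1,2.2,-1.3,0,0,0],
    [0,0,0,0,0,0],
    [0,0,0,0,0,0]
  ]
}}

```text
t: 31.15
tool_pos: [0.4837, -0.3045, 0.0267]
tool_rot: [-0.109, -2.17, 2.171]
contact_force: [-0.6, -0.2, -0.1]
opening: 0.0802
```

{"name": "jog_arm", "arguments": {
  "moves": [
    [0,0,0,0,0,0],
    [0,0,0,0,0,0],
    [0,0,0,0,0,0],
    [0,0,0,0,0,0],
    [0,0,0,0,0,0],
    [0,0,0,0,0,0]
  ],
  "grip": 45,
  "grip_force": 50
}}

```text
t: 31.75
tool_pos: [0.484, -0.3049, 0.0271]
tool_rot: [-0.109, -2.17, 2.171]
contact_force: [-0.3, -0.8, 5.2]
opening: 0.0573
```

```bash
python3 -c "
from h import *
plan(-1.6700,(.4849,-.3055,.0286))
plan(-1.6700,(.4849,-.3055,.15),(.5792,.0311,.15))"
```

```text
t 31.75 pos [ 0.484  -0.3049  0.0271] jaw az -1.6705 down in tool [ 0.001   1.     -0.0007] turn wy -0.0005 | shift mm [-0.9 -1.5  0.5] F [-0.3 -0.8  5.2] open 0.0573 q6 0.98
t 31.75 pos [ 0.484  -0.3049  0.0271] jaw az -1.6705 down in tool [ 0.001   1.     -0.0007] turn wy -0.0005 | shift mm [  -1.1 -122.9    0.6] F [-0.3 -0.8  5.2] open 0.0573 q6 0.98
 -> (0.5792, 0.0311, 0.15) [ -60.5    0.  -344.3]
```

{"name": "jog_arm", "arguments": {
  "moves": [
    [0,-15,0,0,0,0],
    [0,-35,0,0,0,0],
    [0,-40,0,0,0,0],
    [0,-35,0,0,0,0],
    [-6,0,-34.4,0,0,0],
    [-6,0,-34.4,0,0,0],
    [-6,0,-34.4,0,0,0],
    [-6,0,-34.4,0,0,0],
    [-6,0,-34.4,0,0,0],
    [-6,0,-34.4,0,0,0],
    [-6,0,-34.4,0,0,0],
    [-6,0,-34.4,0,0,0]
  ]
}}

```text
t: 32.95
tool_pos: [0.5578, -0.0337, 0.1505]
tool_rot: [-0.106, -2.17, 2.169]
contact_force: [0.4, -0.7, -2.6]
opening: 0.0573
```

{"name": "jog_arm", "arguments": {
  "moves": [
    [-6,0,-34.4,0,0,0],
    [-6,0,-34.4,0,0,0],
    [0,0,0,0,0,0],
    [0,0,0,0,0,0],
    [0,0,0,0,0,0]
  ]
}}

```text
t: 33.45
tool_pos: [0.5768, 0.0313, 0.1508]
tool_rot: [-0.107, -2.169, 2.17]
contact_force: [0.4, -0.1, -2.9]
opening: 0.0577
```

```bash
python3 -c "
from h import *
plan(-1.6700,(.5783,.0312,.0531))"
```

```text
t 33.45 pos [0.5768 0.0313 0.1508] jaw az -1.6710 down in tool [-0.0015  1.     -0.0004] turn wy -0.0010 | shift mm [-1.7 97.7 -0.1] F [ 0.4 -0.1 -2.9] open 0.0577 q6 1.60
```

{"name": "jog_arm", "arguments": {
  "moves": [
    [-1.7,25,0,0,0,0],
    [0,30,0,0,0,0],
    [0,22,0,0,0,0],
    [0,12,0,0,0,0],
    [0,0,0,0,0,0],
    [0,0,0,0,0,0],
    [0,0,0,0,0,0]
  ]
}}

```text
t: 34.15
tool_pos: [0.5806, 0.0313, 0.0644]
tool_rot: [-0.112, -2.171, 2.172]
contact_force: [0.1, 0.5, -2.5]
opening: 0.0574
```

```bash
python3 -c "
from h import *
plan(-1.6700,(.5783,.0312,.0531))"
```

```text
t 34.15 pos [0.5806 0.0313 0.0644] jaw az -1.6708 down in tool [0.0032 1.     0.    ] turn wy -0.0008 | shift mm [ 2.3 11.2  0.3] F [ 0.1  0.5 -2.5] open 0.0574 q6 1.60
```

{"name": "jog_arm", "arguments": {
  "moves": [
    [1.5,4,0.3,0,0,0],
    [0,2,0,0,0,0],
    [0,1,0,0,0,0],
    [0,0,0,0,0,0],
    [0,0,0,0,0,0]
  ]
}}

```text
t: 34.65
tool_pos: [0.5777, 0.0316, 0.0554]
tool_rot: [-0.108, -2.17, 2.17]
contact_force: [0.2, -0.3, -2.9]
opening: 0.0573
```

```bash
python3 -c "
from h import *
plan(-1.6700,(.5783,.0312,.0531))"
```

```text
t 34.65 pos [0.5777 0.0316 0.0554] jaw az -1.6704 down in tool [ 0.  1. -0.] turn wy -0.0004 | shift mm [-0.6  2.3  0.3] F [ 0.2 -0.3 -2.9] open 0.0573 q6 1.60
```

{"name": "jog_arm", "arguments": {
  "moves": [
    [-0.6,1,0.3,0,0,0],
    [0,1,0,0,0,0],
    [0,0.5,0,0,0,0],
    [0,0,0,0,0,0],
    [0,0,0,0,0,0]
  ]
}}

```text
t: 35.15
tool_pos: [0.5784, 0.0311, 0.0531]
tool_rot: [-0.108, -2.17, 2.17]
contact_force: [-0.6, -1.1, -0.5]
opening: 0.0573
```

{"name": "jog_arm", "arguments": {
  "moves": [
    [0,0.6,0,0,0,0],
    [0,0,0,0,0,0],
    [0,0,0,0,0,0]
  ]
}}

```text
t: 35.45
tool_pos: [0.5784, 0.0312, 0.0531]
tool_rot: [-0.108, -2.17, 2.17]
contact_force: [-3.4, -0.4, 5.8]
opening: 0.0575
```

{"name": "jog_arm", "arguments": {
  "moves": [
    [0,0,0,0,0,0],
    [0,0,0,0,0,0],
    [0,0,0,0,0,0],
    [0,0,0,0,0,0],
    [0,-20,0,0,0,0],
    [0,-35,0,0,0,0],
    [0,-35,0,0,0,0],
    [0,-15,0,0,0,0],
    [0,0,0,0,0,0],
    [0,0,0,0,0,0]
  ],
  "grip": 80
}}

```text
t: 36.45
tool_pos: [0.5777, 0.0312, 0.156]
tool_rot: [-0.107, -2.17, 2.169]
contact_force: [-0.7, 0.5, -0.4]
opening: 0.0801
```

```bash
python3 -c "
from h import *
plan(-1.6700,(.3636,-.3174,.155),(.3636,-.3174,.0246))
im,o=shot('w7','wrist')
print(proj('wrist',(.5772,.0304,.1),o))
im,o=shot('s7','scene')"
```

```text
t 36.45 pos [0.5777 0.0312 0.156 ] jaw az -1.6705 down in tool [-0.0015  1.     -0.    ] turn wy -0.0005 | shift mm [178.5   1.3 368.1] F [-0.7  0.5 -0.4] open 0.0801 q6 1.60
 -> (0.3636, -0.3174, 0.0246) [  0.  130.4   0. ]
[325.1243 259.9418]
```

View pics/w7.png

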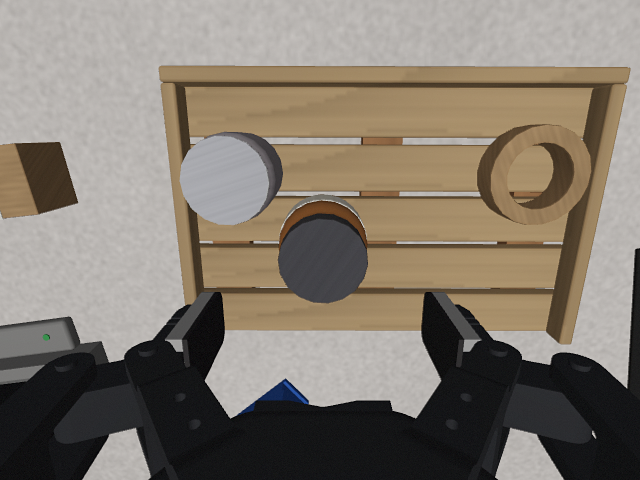

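The jar is upright at (323,258), against (325,260) originally predicted, so within about 1 mm. Now the bottle.

{"name": "jog_arm", "arguments": {
  "moves": [
    [16.2,0,33.5,0,0,0],
    [16.2,0,33.5,0,0,0],
    [16.2,0,33.5,0,0,0],
    [16.2,0,33.5,0,0,0],
    [16.2,0,33.5,0,0,0],
    [16.2,0,33.5,0,0,0],
    [16.2,0,33.5,0,0,0],
    [16.2,0,33.5,0,0,0],
    [16.2,0,33.5,0,0,0],
    [16.2,0,33.5,0,0,0],
    [16.5,0,33.1,0,0,0],
    [0,0,0,0,0,0]
  ],
  "grip": 72
}}

```text
t: 37.75
tool_pos: [0.3615, -0.3194, 0.1554]
tool_rot: [-0.111, -2.168, 2.165]
contact_force: [0.3, 0.4, 0.2]
opening: 0.0719
```

{"name": "jog_arm", "arguments": {
  "moves": [
    [0,20,0,0,0,0],
    [0,20,0,0,0,0],
    [0,0,0,0,0,0],
    [0,0,0,0,0,0],
    [0,0,0,0,0,0]
  ]
}}

```text
t: 38.25
tool_pos: [0.3645, -0.3173, 0.1179]
tool_rot: [-0.108, -2.17, 2.171]
contact_force: [0.8, -0.6, 0.8]
opening: 0.0718
```

```bash
python3 -c "
from h import *
plan(-1.6700,(.3636,-.3174,.0246))"
```

```text
t 38.25 pos [ 0.3645 -0.3173  0.1179] jaw az -1.6699 down in tool [ 0.0006  1.     -0.0005] turn wy 0.0001 | shift mm [ 1.  93.3  0.1] F [ 0.8 -0.6  0.8] open 0.0718 q6 0.80
```

{"name": "jog_arm", "arguments": {
  "moves": [
    [1,25,0,0,0,0],
    [0,30,0,0,0,0],
    [0,23,0,0,0,0],
    [0,14,0,0,0,0],
    [0,0,0,0,0,0],
    [0,0,0,0,0,0],
    [0,0,0,0,0,0]
  ]
}}

```text
t: 38.95
tool_pos: [0.364, -0.3184, 0.0271]
tool_rot: [-0.111, -2.169, 2.174]
contact_force: [-0.0, -0.6, 0.2]
opening: 0.0721
```

{"name": "jog_arm", "arguments": {
  "moves": [
    [0,0,0,0,0,0],
    [0,0,0,0,0,0],
    [0,0,0,0,0,0],
    [0,0,0,0,0,0],
    [0,0,0,0,0,0],
    [0,0,0,0,0,0]
  ],
  "grip": 30,
  "grip_force": 40
}}

```text
t: 39.55
tool_pos: [0.3638, -0.3179, 0.0268]
tool_rot: [-0.11, -2.17, 2.172]
contact_force: [-0.2, 1.5, 5.8]
opening: 0.0468
```

```bash
python3 -c "
from h import *
plan(-1.6700,(.3636,-.3174,.0246))
plan(-1.6700,(.3636,-.3174,.155),(.5672,-.0586,.155))"
```

```text
t 39.55 pos [ 0.3638 -0.3179  0.0268] jaw az -1.6706 down in tool [ 0.0015  1.     -0.0011] turn wy -0.0006 | shift mm [ 0.2  2.2 -0.5] F [-0.2  1.5  5.8] open 0.0468 q6 0.80
t 39.55 pos [ 0.3638 -0.3179  0.0268] jaw az -1.6706 down in tool [ 0.0015  1.     -0.0011] turn wy -0.0006 | shift mm [   0.  -128.2   -0.4] F [-0.2  1.5  5.8] open 0.0468 q6 0.80
 -> (0.5672, -0.0586, 0.155) [-177.     0.  -277.7]
```

{"name": "jog_arm", "arguments": {
  "moves": [
    [0,-20,0,0,0,0],
    [0,-35,0,0,0,0],
    [0,-40,0,0,0,0],
    [0,-33,0,0,0,0],
    [-22.1,0,-34.7,0,0,0],
    [-22.1,0,-34.7,0,0,0],
    [-22.1,0,-34.7,0,0,0],
    [-22.1,0,-34.7,0,0,0],
    [-22.1,0,-34.7,0,0,0],
    [-22.1,0,-34.7,0,0,0],
    [-22.1,0,-34.7,0,0,0],
    [-22.1,0,-34.7,0,0,0]
  ]
}}

```text
t: 40.75
tool_pos: [0.567, -0.057, 0.1527]
tool_rot: [-0.107, -2.17, 2.17]
contact_force: [1.1, -1.4, -1.7]
opening: 0.0464
```

{"name": "jog_arm", "arguments": {
  "moves": [
    [0,0,0,0,0,0],
    [0,0,0,0,0,0],
    [0,0,0,0,0,0],
    [0,20,0,0,0,0],
    [0,20,0,0,0,0],
    [0,0,0,0,0,0],
    [0,0,0,0,0,0]
  ]
}}

```text
t: 41.45
tool_pos: [0.5659, -0.0594, 0.1131]
tool_rot: [-0.109, -2.169, 2.169]
contact_force: [0.4, -0.1, -2.0]
opening: 0.0463
```

```bash
python3 -c "
from h import *
plan(-1.6700,(.5674,-.0588,.0528))"
```

```text
t 41.45 pos [ 0.5659 -0.0594  0.1131] jaw az -1.6719 down in tool [-0.0011  1.      0.0001] turn wy -0.0019 | shift mm [-1.5 60.3 -0.7] F [ 0.4 -0.1 -2. ] open 0.0463 q6 1.44
```

{"name": "jog_arm", "arguments": {
  "moves": [
    [-1,20,-0.6,0,0,0],
    [0,20,0,0,0,0],
    [0,12,0,0,0,0],
    [0,0,0,0,0,0],
    [0,0,0,0,0,0],
    [0,0,0,0,0,0]
  ]
}}

```text
t: 42.05
tool_pos: [0.5687, -0.0584, 0.0629]
tool_rot: [-0.111, -2.171, 2.172]
contact_force: [-0.6, -0.0, -1.9]
opening: 0.0465
```

```bash
python3 -c "
from h import *
plan(-1.6700,(.5674,-.0588,.0528))"
```

```text
t 42.05 pos [ 0.5687 -0.0584  0.0629] jaw az -1.6706 down in tool [ 0.0026  1.     -0.0004] turn wy -0.0006 | shift mm [ 1.3 10.1  0.5] F [-0.6 -0.  -1.9] open 0.0465 q6 1.44
```

{"name": "jog_arm", "arguments": {
  "moves": [
    [0.8,4,0.4,0,0,0],
    [0,2,0,0,0,0],
    [0,1,0,0,0,0],
    [0,0,0,0,0,0],
    [0,0,0,0,0,0]
  ]
}}

```text
t: 42.55
tool_pos: [0.5668, -0.0584, 0.0543]
tool_rot: [-0.108, -2.17, 2.17]
contact_force: [-0.4, 1.2, -3.2]
opening: 0.0464
```

```bash
python3 -c "
from h import *
plan(-1.6700,(.5674,-.0588,.0528))"
```

```text
t 42.55 pos [ 0.5668 -0.0584  0.0543] jaw az -1.6705 down in tool [-0.0001  1.      0.    ] turn wy -0.0005 | shift mm [-0.6  1.5  0.3] F [-0.4  1.2 -3.2] open 0.0464 q6 1.44
```

{"name": "jog_arm", "arguments": {
  "moves": [
    [-0.6,1,0.3,0,0,0],
    [0,0.6,0,0,0,0],
    [0,0.4,0,0,0,0],
    [0,0,0,0,0,0],
    [0,0,0,0,0,0]
  ]
}}

```text
t: 43.05
tool_pos: [0.5676, -0.0588, 0.0528]
tool_rot: [-0.109, -2.17, 2.171]
contact_force: [-1.1, 1.2, 3.3]
opening: 0.0467
```

Contact felt at the expected height. I'll open to 64, which clears the jar and the tape, then rise.

{"name": "jog_arm", "arguments": {
  "moves": [
    [0,0,0,0,0,0],
    [0,0,0,0,0,0],
    [0,0,0,0,0,0],
    [0,0,0,0,0,0],
    [0,-15,0,0,0,0],
    [0,-35,0,0,0,0],
    [0,-35,0,0,0,0],
    [0,-35,0,0,0,0],
    [0,-30,0,0,0,0],
    [0,0,0,0,0,0],
    [0,0,0,0,0,0]
  ],
  "grip": 64
}}

```text
t: 44.15
tool_pos: [0.568, -0.0589, 0.2043]
tool_rot: [-0.112, -2.171, 2.172]
contact_force: [0.1, 0.1, -0.3]
opening: 0.0641
```

```bash
python3 -c "
from h import *
im,o=shot('w8','wrist')
print(o['t'],o['tool_pos'])
for n,X in(('bottle',(.5683,-.0592,.108)),('jar',(.5772,.0304,.1)),('tin',(.629,.0831,.09)),('tape',(.6068,-.118,.054))):print(n,proj('wrist',X,o))
im2,o=shot('s8','scene')
a=cv2.imread('pics/scene0.png')[190:315,210:490]; b=im2[190:315,210:490]
cv2.imwrite('pics/c8.png',np.vstack([cv2.resize(a,(560,250)),cv2.resize(b,(560,250))]))"
```

```text
44.15 [ 0.568  -0.0589  0.2043]
bottle [323.7753 239.8969]
jar [196.9476 236.9093]
tin [113.4953 169.6339]
tape [391.9015 168.042 ]
```

View pics/w8.png

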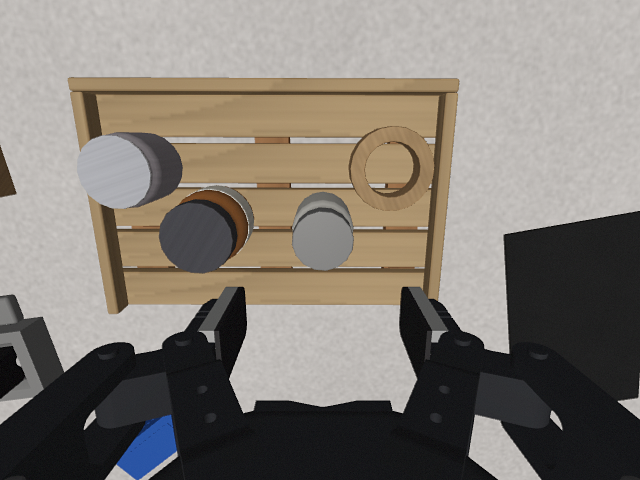

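View pics/c8.png

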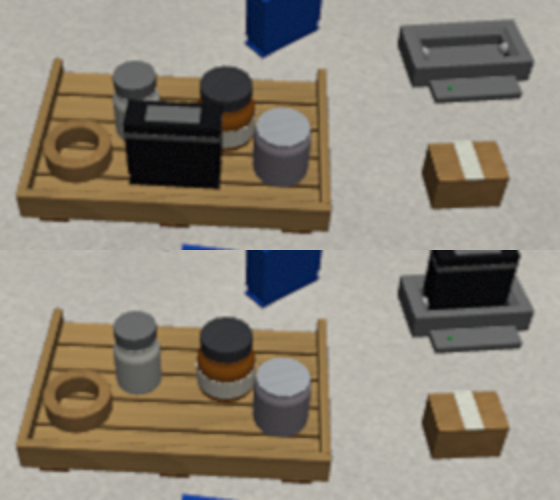

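Bottle is at (323,239) against (324,240) expected, and the jar at (198,236) against (197,237). Tin, tape and carton are unmoved and the pack is seated. Handing in.

```bash
python3 -c "
from station import ctrl
print(ctrl.finish_job(),ctrl.get_obs()['t'])"
```

```text
the job is handed in; nothing more can be done
the job is handed in; nothing more can be done
```

The job is done and handed in at about 44 s, well under the 115 s limit. I stood the bottle and then the jar on the mat and pushed the pack home in the cradle. Only then did I put the jar and the bottle back on the shelf.

**Pack:** it snapped past the sprung balls and stopped at the predicted home height (tool at z = 0.0569 m, predicted 0.057). It did not move under a further 42 N push. The side view agreed apart from that camera's usual 2–3 px bias.

**Jar and bottle:** both are upright, and the last wrist view puts each within about 1 px (about 1 mm) of where it stood.

**Everything else:** the before and after pictures show the tin, tape and carton unmoved. The gripper finished clear of everything.

**Disagreements:** the fixed cameras and the wrist camera differed by up to 3 mm in absolute position. I used wrist measurements for the grasps. No check failed.

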